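Load the test rod into the expansion apparatus and bring the gauge to bear

TASK

Load the brass rod from the wooden block into the expansion apparatus: slide it part way into the jacket holding it by its shank, let go of it there, then take it again by its black head and push it fully home, so that its collar sits against the jacket's brass mouth. Then slide the dial gauge up against the rod's tip until the gauge's foot is pressed in by about half its 10 mm travel, with the rod still home. Leave the other two rods, the brown bottle and the small beaker where they are.

Things in the scene. Friction and masses are not known exactly. Their poses are not given: they have to be found in the camera images.
- brass_rod_mid (a point): Brass (yellow) rod, 186 mm long, 0.27 kg, in one groove of the wooden block; this point: on its axis, half-way along. y axis: along the rod from tip to head. Along y from here: chamfered tip at -93 mm; shank 16 mm thick to +53; collar 30 mm thick to +59; black ribbed head 22 mm thick to +93. It balances at about -10 mm.
- brass_rod_collar (a point): Centre of the brass rod's collar face on the shank's side, on the axis, 53 mm from brass_rod_mid along +y, 146 mm from the tip. Axes as brass_rod_mid.
- brass_rod: The brass rod as a whole; origin and axes as brass_rod_mid.
- aluminium_rod_mid (a point): Mid point of the aluminium (silver) rod: same shape and axes as the brass one, a bystander in another groove.
- copper_rod_mid (a point): Mid point of the copper (reddish) rod: same shape and axes as the brass one, a bystander in another groove.
- rod_block: Fixed wooden storage block, 178 mm (its x) by 209 mm (y from -95 to +114) by 46 mm high; origin on the worktop under it. Three grooves along its y at x = -56, 0 and +56 mm hold a rod each (any order), heads at +y, axes 36 mm above the worktop; each rod's mid point is at y = +10 mm. A timer 240 mm high stands between block and apparatus.
- rod_block_top (a point): Middle of the finger notch, at the height of the block's top (46 mm). The rods are sunk in their grooves and can be taken only in this notch, which crosses the block from y = -32 to +32 mm of its origin, floor 10 mm above the worktop; there each shank is free on both sides, 40 mm from the next. Lift straight up.
- expansion_rig: The apparatus: a level steel jacket tube 32 mm thick, 60 mm above the worktop, in two black upright plates 52 mm wide and 84 mm high on a fixed aluminium base 90 mm wide. Origin on the worktop, under the jacket, 66 mm inside the mouth; y along the bore, out of the mouth; the base reaches from y = +60 to -184 mm, the tube's far end is at y = -60.
- jacket_mouth (a point): Centre of the jacket's mouth, 60 mm up: outer face of a flared brass bush 38 mm across, 12 mm in front of the black plate. y axis: out of the mouth along the bore; the rod goes in along -y, its own y parallel to this. Bore 18.4 mm wide, 126 mm long, open at both ends, flared to 24 mm over the outer 8 mm. Rod home: collar on the mouth, tip 20 mm out at the far end.
- gland (a joint): Lift (m) of the sprung rubber gland in the jacket's top, 40 mm inside the mouth, 0 when no rod is under it. It bears on the rod from above, resists the push with about 6 to 12 N all the way (the collar on the mouth is a hard stop) and holds the rod where it is left. Let go part way in, the rod droops up to 5 mm at its head.
- gauge_carriage (a joint): Slide of the dial gauge's carriage, 0 to 0.040 m: 0 is furthest from the jacket, values grow towards it (along jacket_mouth's +y). Stays where it is left; about 4 N to move it. The gauge's foot is 171 mm inside the mouth at 0, so with the rod home it meets the rod's tip at about 0.025.
- gauge_spindle (a joint): How far the gauge's sprung foot (12 mm across, on the bore's axis, facing the jacket) is pressed in: 0 free, 0.010 m its end stop. Spring 0.4 N at 0, 1.2 N at the end. The red needle points along +y at 0 and turns clockwise with it, nine tenths of a turn for the full travel.
- gauge_dial (a point): Middle of the dial gauge's round steel body on the bore's axis, 60 mm up: a drum 42 mm across (38 at its foot), 20 mm high, white dial on top. It moves with its carriage (34 mm wide, reaching 29 mm above the worktop). The foot's face is 49 mm away along +y. Axes as jacket_mouth. Can be pinched across x.
- brown_bottle: Brown reagent bottle with black cap, 51 mm across, 106 mm high, bystander; origin under its base.
- small_beaker: Small glass beaker with blue content, 54 mm across, 70 mm high, bystander; origin under its base.

How it is judged (in metres and radians):
On the way, in this order (a step that is already met when the one before it is completed fails the run):
1. the brass rod lies part way in the jacket, its tip 40 to 125 mm inside the mouth, with nothing of the robot touching it (angle between the y axis of brass_rod_mid and the y axis of jacket_mouth, either way round below 0.08 rad and x of brass_rod_collar in the frame of jacket_mouth between -0.012 and 0.012 m and z of brass_rod_collar in the frame of jacket_mouth between -0.014 and 0.014 m and y of brass_rod_collar in the frame of jacket_mouth between 0.021 and 0.106 m and contact force between each of the arm, the fingers and brass_rod below 0.05 N), for 0.2 s.
2. the brass rod is fully home (collar within 2 mm of the mouth) and the gauge's foot is still free (y of brass_rod_collar in the frame of jacket_mouth below 0.002 m and distance between brass_rod_collar and jacket_mouth below 0.005 m and angle between the y axis of brass_rod_mid and the y axis of jacket_mouth, either way round below 0.04 rad and value of joint gauge_spindle below 0.0015 m), for 0.2 s.
At the end, for the whole second after the job is handed in: The brass rod is in the jacket with its collar within 2 mm of the mouth, in line with the bore, at rest and released, and the gauge's foot is pressed in by 2.5 to 7.5 mm with the carriage at rest (y of brass_rod_collar in the frame of jacket_mouth below 0.002 m and distance between brass_rod_collar and jacket_mouth below 0.005 m and angle between the y axis of brass_rod_mid and the y axis of jacket_mouth, either way round below 0.04 rad and value of joint gauge_spindle between 0.0025 and 0.0075 m and linear speed of brass_rod below 0.01 m/s and velocity of joint gauge_carriage below 0.005 m/s); the robot touches nothing.
It fails at once if another rod is moved by more than 12 mm (distance of any of aluminium_rod_mid, copper_rod_mid from where it was at the start of the episode above 0.012 m).
It fails at once if the brown bottle or the small beaker is moved by more than 20 mm (distance of any of brown_bottle, small_beaker from where it was at the start of the episode above 0.02 m).
It also fails if it takes over 72 s, if anything falls off the work surface, if the arm or the gripper's body presses on something with over 40 N, if the wrist force passes 120 N, or if a joint passes its speed limit or range.

ROBOT

A 7-joint arm with a two-finger parallel gripper is mounted at the origin on a cart in front of the work surface, level with it; the furniture and walls round the work are solid. World frame = base frame: x ahead of the robot, y to its left, z up, the work surface at z = 0. Lengths are in m, angles in degrees, forces in N, time in s.
With the tool pointing down it reaches from about 0.4 to 0.85 m from the base axis. Payload 4.4 kg.
Tool frame: the origin (TCP) lies on the mounting face of the last link; the fingertips stand 199 mm ahead of it and the grasp point (between the pads) lies 180 mm ahead of it; z points along the fingers, y is the direction in which the jaws open and shut (so a half turn about z gives the same grasp; the last joint's range is limited). The gripper opens to 94 mm and grips with 3 to 60 N. Pads are 16 mm wide; open, the fingers measure 119 mm over their backs; the gripper's body (75 mm by 177 mm) begins 78 mm behind the grasp point.
Start: joints at [-67.941, 36.005, 2.206, 86.941, -1.547, 57.084, -1.146], TCP at [0.283, 0.585, 0.405] pointing down, gripper open.
Joint ranges: [-175.42, 175.42], [-21.48, 121.26], [-71.46, 75.88], [10.55, 141.38], [-63.04, 243.04], [13.31, 113.54], [-168.57, 168.57]. Speed limits (degrees/s): [147.25, 147.25, 180, 180, 180, 180, 180].

INTERFACE

Orientations are given as [roll, pitch, yaw] about the fixed x, y, z axes, in that order (R = Rz(yaw) Ry(pitch) Rx(roll)).
In Python, from rig import manip gives the robot as it stands. The module is installed in compiled form; this text tells all that it offers.
- The arm moves only by the shell command python3 -m inch 'ROWS' [OPENING] [FORCE]. ROWS is JSON, a list of rows, each a list of 4 numbers: the shift along the tool's x, y, z in m, then the turn about the tool's z in degrees. In form: [[x, y, z, roll], ...]. A call has 1 to 5 rows; each row is the pose to reach, as a shift and turn from the pose commanded when the call began, along the tool's axes at that moment; what a row does not reach only later rows make up. A row lasts 1/8 s, in which the tool goes at most 62.5 mm and 10.7 degrees, less where a joint would pass 70% of its speed; a pose out of reach is approached as far as the arm can. A call with a gripper value outside its range is refused whole. OPENING is the gripper's target within -1 to 1 (fully open at 1, half-way at 0, shut at -1), set as the call begins (- or left out, the last holds). The fingers move at their own pace and stop on an object; FORCE is the grip in N (left out, the last holds). Time passes only in rows, so rows that repeat a pose let the fingers close. It gives the time, the measured TCP pose, the force and the opening at its end, in the units of the state.
- manip.observe(): the state, without advancing time (a new reading comes with each control period).
- manip.get_image(name): name is "side" or "top" or "wrist"; returns a dict with "color" (480x640x3 uint8, red, green, blue), "K" (3x3 intrinsics, pixels), "xyz" and "rotation" of the camera in the world. Camera axes: x right, y down, z forward; pixel columns grow to the right and rows downward; lengths in m; the calibration is good to about 2 mm. The wrist camera is an equidistant fisheye: a pixel r from the principal point sees the ray r / f radians off the axis. A picture is of the moment at which its call begins. There is no depth.
- manip.job_done(): hands the job in, once; it reports no verdict.
The state is a dict: "time": time; "joints": joint angles; "joint_velocities": joint speeds; "joint_torque": joint torques, N m; "eef_pos": TCP position; "ee_rot": TCP orientation; "contact_force": force on the tool from outside, world axes, zero at the start; "wrist_torque": the same for the moment, N m; "width": finger opening in m.
Only numpy, scipy, OpenCV 4.12 (cv2) and the standard library are available. Lean on these libraries where they do the work, as an engineer would, in place of code of your own. Each camera call takes 0.05 s, during which the arm holds its last target. There are 200 camera calls.

## Working session

There is one attempt and no reset: what is moved stays moved. The work goes in short steps, Python scripts to look and compute and a shell command to move; the robot and the scene stay as the last step left them, time stands still between calls to the robot, and variables do not carry over. Pictures are saved under pics/ and viewed, on a budget of 10 in all, crops included, one or two more only if the job needs it, and the job is handed in when it is done.

```bash
mkdir -p pics; ls; cat > h.py <<'E'
from rig import manip
import numpy as np, cv2, json
from scipy.spatial.transform import Rotation as R
def snap(n,fn):
    d=manip.get_image(n); cv2.imwrite('pics/'+fn+'.png',d['color'][:,:,::-1]); np.savez('pics/'+fn+'.npz',**{k:np.array(d[k]) for k in d}); return d
def load(fn): return dict(np.load('pics/'+fn+'.npz'))
def ray(d,u,v,fish=False):
    K=d['K']; x=np.array([(u-K[0,2])/K[0,0],(v-K[1,2])/K[1,1]])
    if fish:
        t=np.hypot(*x); c=np.array([*(x/t*np.sin(t)),np.cos(t)]) if t>1e-9 else np.array([0,0,1.])
    else: c=np.array([*x,1.]); c/=np.linalg.norm(c)
    Rm=np.array(d['rotation']); 
    if Rm.shape!=(3,3): Rm=R.from_euler('xyz',Rm,degrees=True).as_matrix()
    return np.array(d['xyz']),Rm@c
def plane(d,u,v,z,fish=False):
    o,r=ray(d,u,v,fish); return o+r*(z-o[2])/r[2]
def tri(a,b):
    (o1,r1),(o2,r2)=a,b
    A=np.c_[r1,-r2]; s=np.linalg.lstsq(A,o2-o1,rcond=None)[0]; p,q=o1+s[0]*r1,o2+s[1]*r2
    return (p+q)/2,np.linalg.norm(p-q)
E
python3 - <<'E'
from h import *
for n in ['side','top','wrist']:
    d=snap(n,n+'0'); print(n,d['K'].tolist(),d['xyz'],np.array(d['rotation']).tolist())
print(manip.observe())
E
```

```text
pics
side [[481.651158915918, 0.0, 316.64109439512004], [0.0, 481.651158915918, 243.7192642961275], [0.0, 0.0, 1.0]] [ 0.07223589 -0.96983045  0.57154229] [-114.47788780191455, 1.1719353327705928, -27.89179551701781]
top [[479.02825009521143, 0.0, 325.4118976788425], [0.0, 479.02825009521143, 240.32464722687953], [0.0, 0.0, 1.0]] [ 0.40616625 -0.00901078  1.29637981] [-170.9011513789354, 0.6873565453488835, -88.69608556089419]
wrist [[371.64829954431775, 0.0, 318.19114679320234], [0.0, 371.64829954431775, 241.30759370617446], [0.0, 0.0, 1.0]] [0.20599716 0.62204818 0.38417927] [163.2668071723893, 0.0929029948756404, 64.19430780760864]
{'time': 0.15, 'joints': array([-67.93920973,  36.04575091,   2.20254488,  86.9803688 ,
        -1.54612623,  57.08511141,  -1.1460392 ]), 'joint_velocities': array([ 0.02929285, -0.26644095, -0.10083131, -0.23620823,  0.06197506,
        0.08219269, -0.05088244]), 'joint_torque': array([ 2.15924461e-03, -5.50100756e+01,  1.14515640e+00, -1.86819148e+01,
       -5.21730410e-02,  2.09493394e-02,  8.47704132e-05]), 'eef_pos': array([0.28309157, 0.5848812 , 0.40399006]), 'ee_rot': array([-1.79918430e+02,  7.72711605e-04,  1.54169862e+02]), 'contact_force': array([-0.54224321, -0.41901501,  0.4736521 ]), 'wrist_torque': array([-0.00366189, -0.05558876, -0.01795422]), 'width': 0.0936415180384959}
```

View pics/top0.png

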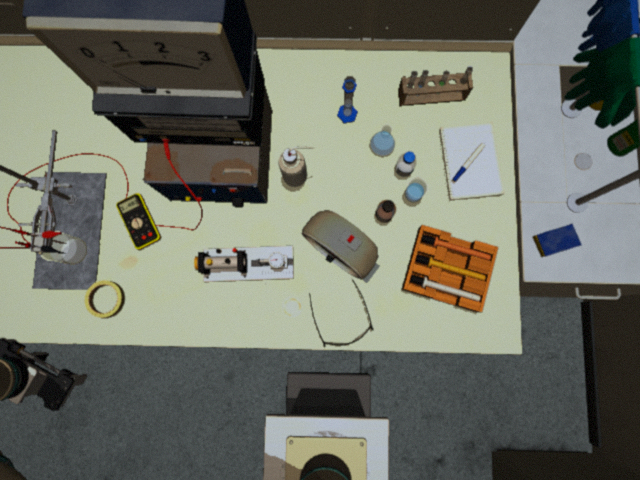

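View pics/side0.png

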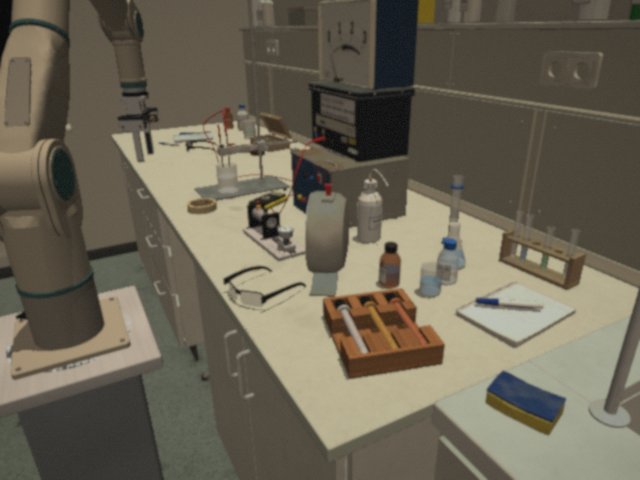

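The top view shows the block at about (450,268), with the brass rod in the middle groove and the heads on the left. The rig's mouth is on the left near (200,264), its gauge is at (275,260), and the timer is at (340,243). Next I'll look at zoomed crops.

```bash
python3 - <<'E'
import cv2,numpy as np
t=cv2.imread('pics/top0.png');s=cv2.imread('pics/side0.png')
a=cv2.resize(t[220:315,400:500],None,fx=4,fy=4,interpolation=2)[:300,:400]
f=lambda i,x,y,w,h,k:cv2.resize(i[y:y+h,x:x+w],(w*k,h*k),interpolation=cv2.INTER_CUBIC)
A=f(t,400,222,100,75,4);B=f(t,190,235,110,50,4)
C=f(s,315,285,130,90,3);D=f(s,240,190,90,70,4)
o=np.zeros((600,800,3),np.uint8)
o[:300,:400]=A;o[:200,400:800]=B[:,:400];o[300:570,:390]=C;o[300:580,400:760]=D
cv2.imwrite('pics/crop0.png',o)
E
```

```text
(no output)
```

View pics/crop0.png

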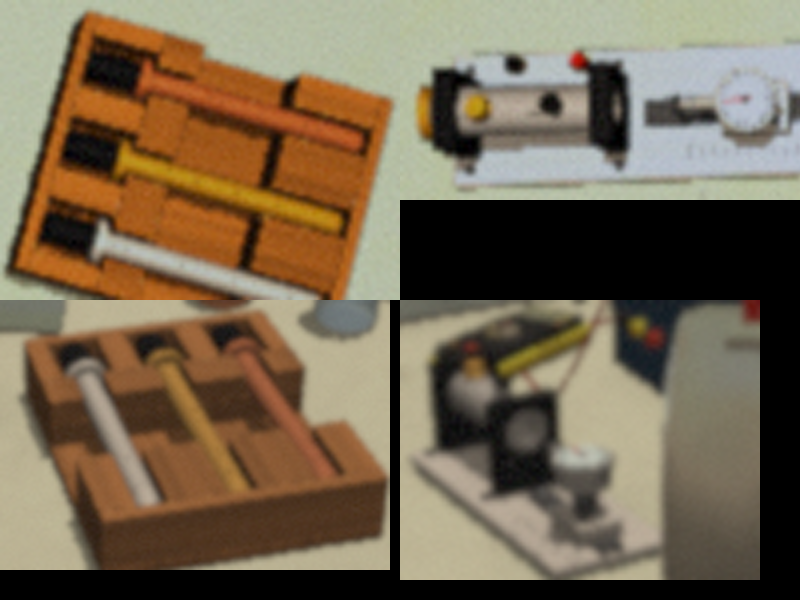

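The crops give brass collar (430.5,262) to tip (486,277.5) in the top view, and (368,303) to (396,348) in the side view. The bush's mouth edge is at top (194.5,263) and the dial at top (276,260) / side (285,229).

```bash
python3 - <<'E'
from h import *
t,s=load('top0'),load('side0')
def mask(d,x0,x1,y0,y1,lo,hi,nm):
    h=cv2.cvtColor(d['color'],cv2.COLOR_RGB2HSV); m=cv2.inRange(h,np.array(lo),np.array(hi)); k=np.zeros_like(m);k[y0:y1,x0:x1]=m[y0:y1,x0:x1]
    n,l,st,c=cv2.connectedComponentsWithStats(k); i=1+np.argmax(st[1:,4]); ys,xs=np.where(l==i)
    p=np.c_[xs,ys].astype(float); c=p.mean(0); v=np.linalg.svd(p-c,full_matrices=0)[2][0]; q=(p-c)@v
    print(nm,len(p),c,v,c+v*q.min(),c+v*q.max()); return c,v,c+v*q.min(),c+v*q.max()
a=mask(t,425,490,255,285,(20,150,60),(32,255,255),'brass top')
b=mask(s,355,405,295,352,(17,110,50),(32,255,255),'brass side')
c=mask(t,190,203,250,275,(17,120,50),(32,255,255),'bush top')
for e in (a[2],a[3],a[0]): print('brass z.036',plane(t,*e,.036))
for e in (b[2],b[3],b[0]): print('brass side z.036',plane(s,*e,.036))
print('tri tip',tri(ray(t,485.7,277.5),ray(s,396,347.7)),'collar',tri(ray(t,430.5,262),ray(s,368.3,303.3)))
print('mouth',plane(t,194.5,263.2,.06), 'dial',tri(ray(t,275.75,260),ray(s,285,228.75)),plane(t,275.75,260,.07))
print('bottle cap',plane(t,386,205,.106),'beaker',plane(t,415,185,.07))
print('plates',[plane(t,400/1*0+190+x/4,235+y/4,.084) for x,y in ((50,110),(208,105))])
E
```

```text
brass top 134 [454.5        268.44029851] [0.95841079 0.2853923 ] [429.04185028 260.85945746] [482.10143472 276.65935966]
brass side 349 [379.51289398 322.83094556] [0.51128296 0.85941244] [366.56589596 301.06841478] [394.18133586 347.48704092]
bush top 47 [195.85106383 262.4893617 ] [0.00864624 0.99996262] [195.80353964 256.99305214] [195.90744016 269.00944689]
brass z.036 [ 0.55845468 -0.26407004  0.036     ]
brass z.036 [ 0.5197216  -0.40236453  0.036     ]
brass z.036 [ 0.53980716 -0.33065008  0.036     ]
brass side z.036 [ 0.56705938 -0.23772126  0.036     ]
brass side z.036 [ 0.52192522 -0.39723021  0.036     ]
brass side z.036 [ 0.54413552 -0.31873663  0.036     ]
tri tip (array([ 0.51691176, -0.40884109,  0.04490005]), np.float64(4.47056324977608e-05)) collar (array([ 0.5535629 , -0.26495106,  0.04921322]), np.float64(0.0008485231866857465))
mouth [0.53641851 0.34964535 0.06      ] dial (array([0.54873712, 0.13667326, 0.07103403]), np.float64(0.0015054409379607525)) [0.548154   0.13707012 0.07      ]
bottle cap [ 0.69060976 -0.14237569  0.106     ] beaker [ 0.75476373 -0.22256609  0.07      ]
plates [array([0.5361225 , 0.32231861, 0.084     ]), array([0.54148752, 0.22146435, 0.084     ])]
```

```bash
cat >> h.py <<'E'
def to(x,y,z,yaw):
    o=manip.observe(); M=R.from_euler('xyz',o['ee_rot'],degrees=True).as_matrix()
    d=M.T@(np.array([x,y,z])-o['eef_pos']); a=-(yaw-o['ee_rot'][2]+180)%360-180 if 0 else -((yaw-o['ee_rot'][2]+180)%360-180)
    print('t',round(o['time'],2),'at',o['eef_pos'].round(4),o['ee_rot'].round(2),'shift',d.round(4),'roll',round(a,2),'F',o['contact_force'].round(1),'w',round(o['width'],4))
if __name__=='__main__':
    import sys; to(*map(float,sys.argv[1:5]))
E
python3 h.py .48 .15 .52 100; python3 -c "
from h import *
t=load('top0');print(plane(t,200,200,.2),plane(t,265,205,.15),plane(t,340,243,.24),plane(t,340,212,.24),plane(t,360,275,.2))"
```

```text
t 0.15 at [0.2831 0.5849 0.404 ] [-179.92    0.    154.17] shift [-0.3667 -0.3058 -0.1156] roll 54.17 F [-0.5 -0.4  0.5] w 0.0936
[0.67150961 0.30592605 0.2       ] [0.6741844  0.15930266 0.15      ] [ 0.56966474 -0.02516483  0.24      ] [ 0.64035568 -0.02389628  0.24      ] [ 0.50269165 -0.07287387  0.2       ]
```

```bash
python3 -m inch '[[-0.03,-0.02,-0.05,5],[-0.08,-0.06,-0.08,15],[-0.13,-0.10,-0.10,25],[-0.18,-0.14,-0.115,35],[-0.23,-0.18,-0.115,45]]' 0 40; python3 h.py .5 -.1 .50 85
```

```text
time: 0.78
eef_pos: [0.4051, 0.3365, 0.5199]
ee_rot: [179.9, -0.1, 108.9]
contact_force: [1.5, 0.4, 0.1]
width: 0.0485
t 0.78 at [0.4051 0.3365 0.5199] [ 1.7989e+02 -7.0000e-02  1.0886e+02] shift [-0.4438 -0.0513  0.0193] roll 23.86 F [1.5 0.4 0.1] w 0.0485
```

```bash
python3 -m inch '[[-0.06,-0.01,0,5],[-0.12,-0.02,0,10],[-0.18,-0.03,0,15],[-0.24,-0.035,0,20],[-0.3,-0.04,0.005,24]]'; python3 -m inch '[[-0.06,0,0,3],[-0.12,0,0,6],[-0.17,0,0,9],[-0.21,0,0,10],[-0.22,0,0,10]]'; python3 h.py .5416 -.319 .36 74.6
```

```text
time: 1.4
eef_pos: [0.4652, 0.04, 0.5142]
ee_rot: [179.9, -0.0, 85.1]
contact_force: [0.9, -0.0, 0.5]
width: 0.0468
time: 2.02
eef_pos: [0.4458, -0.1798, 0.5139]
ee_rot: [-180.0, 0.0, 74.9]
contact_force: [-0.1, -0.5, -0.6]
width: 0.047
t 2.02 at [ 0.4458 -0.1798  0.5139] [-1.800e+02  5.000e-02  7.491e+01] shift [-0.1093  0.1288  0.1539] roll 0.31 F [-0.1 -0.5 -0.6] w 0.047
```

```bash
python3 -m inch '[[-0.04,0.045,0.03,0],[-0.08,0.09,0.07,0],[-0.105,0.123,0.12,0],[-0.109,0.129,0.154,0],[-0.109,0.129,0.154,0]]'; python3 -c "
from h import *
to(.5416,-.319,.30,74.6); d=snap('wrist','w1'); d=snap('top','t1');d=snap('side','s1')
a=load('w1'); print(a['xyz'],a['rotation'])"
```

```text
time: 2.65
eef_pos: [0.5433, -0.3145, 0.3556]
ee_rot: [-179.5, -0.1, 75.2]
contact_force: [0.1, -0.2, 0.7]
width: 0.047
t 2.65 at [ 0.5433 -0.3145  0.3556] [-1.7954e+02 -1.4000e-01  7.5200e+01] shift [-0.005  -0.      0.0556] roll 0.6 F [ 0.1 -0.2  0.7] w 0.047
[ 0.56333997 -0.23244812  0.33615468] [163.44232943   0.42485901 -14.77244507]
```

View pics/w1.png

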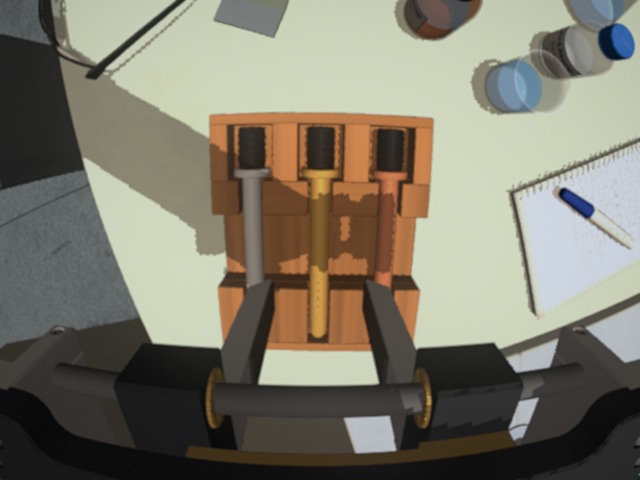

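The wrist view shows the brass rod centred between the fingers, with its collar at about (319,174) and its tip at (319,338). The notch runs from about row 215 to 280, and the fingers fit between the neighbouring rods.

```bash
python3 - <<'E'
from h import *
d=load('w1'); s=load('side0'); t=load('top0')
h=cv2.cvtColor(d['color'],cv2.COLOR_RGB2HSV); m=cv2.inRange(h,np.array((19,110,50)),np.array((32,255,255)))
for v in (172,176,190,230,260,300,320,335,340):
    xs=np.where(m[v,290:350])[0]+290; print(v,xs.min() if len(xs) else 0,xs.max() if len(xs) else 0,end=' | ')
print()
C=plane(d,319,176,.036,True);T=plane(d,318.5,339,.036,True); print(C,T,C-T,np.linalg.norm(C-T),np.degrees(np.arctan2(*(C-T)[[1,0]])))
u=(C-T)/np.linalg.norm(C-T);print('mid from tip',T+.093*u,'from collar',C-.053*u)
print('tri tip w/side',tri(ray(d,318.5,339,True),ray(s,396,347.7)),'w/top',tri(ray(d,318.5,339,True),ray(t,485.5,277.4)))
print('tri collar w/side',tri(ray(d,319,174,True),ray(s,368.3,302.5)),'w/top',tri(ray(d,319,174,True),ray(t,430,261.5)))
print('notch',plane(d,319,215,.046,True),plane(d,319,280,.046,True))
E
```

```text
172 317 327 | 176 316 324 | 190 318 323 | 230 0 0 | 260 0 0 | 300 318 319 | 320 318 319 | 335 0 0 | 340 0 0 | 
[ 0.55311463 -0.26506129  0.036     ] [ 0.51434878 -0.41064066  0.036     ] [ 3.87658412e-02  1.45579370e-01 -5.55111512e-17] 0.15065239289349897 75.08891315980014
mid from tip [ 0.53827952 -0.32077232  0.036     ] from collar [ 0.53947668 -0.31627659  0.036     ]
tri tip w/side (array([ 0.51668445, -0.40696922,  0.04357128]), np.float64(0.0026969273672569453)) w/top (array([ 0.51634312, -0.40810625,  0.04226568]), np.float64(0.0029214091243074))
tri collar w/side (array([ 0.55430971, -0.26231891,  0.04940652]), np.float64(0.0008160125128627097)) w/top (array([ 0.55411299, -0.26129198,  0.06025593]), np.float64(0.0007616606778293577))
notch [ 0.54547986 -0.29427433  0.046     ] [ 0.53123951 -0.34841866  0.046     ]
```

```bash
python3 h.py .5402 -.314 .216 75
```

```text
t 2.8 at [ 0.5439 -0.3149  0.3615] [ 1.799e+02 -2.000e-02  7.524e+01] shift [-1.000e-04 -4.000e-03  1.455e-01] roll 0.24 F [ 0.6 -0.4 -0.1] w 0.047
```

```bash
python3 -m inch '[[0,-0.001,0.03,0.2],[0,-0.002,0.06,0.2],[0,-0.003,0.07,0.2],[0,-0.003,0.07,0.2],[0,-0.003,0.07,0.2]]';  python3 - <<'E'
from h import *
d=snap('wrist','w2'); o=manip.observe(); print(o['eef_pos'],o['ee_rot'])
h=cv2.cvtColor(d['color'],cv2.COLOR_RGB2HSV).astype(int)
M=R.from_euler('xyz',o['ee_rot'],degrees=True).as_matrix()
print('cam in tool',M.T@(d['xyz']-o['eef_pos']))
for v in range(120,340,20):
    r=h[v,285:355]; ok=np.where((r[:,0]>=17)&(r[:,0]<=32)&(r[:,1]>90)&(r[:,2]>60))[0]+285
    if len(ok)>4:
        u=np.median(ok); p=plane(d,(ok.min()+ok.max())/2,v,.040,True); print(v,ok.min(),ok.max(),p.round(4),(M.T@(p-o['eef_pos'])).round(4))
E
```

```text
time: 3.42
eef_pos: [0.5411, -0.3153, 0.2916]
ee_rot: [179.8, 0.0, 75.0]
contact_force: [0.6, -0.1, -0.1]
width: 0.0471
[ 0.54099679 -0.3153341   0.29146247] [1.79851015e+02 3.44434109e-02 7.49789118e+01]
cam in tool [ 0.08438982 -0.00136926  0.01950886]
180 297 340 [ 0.5549 -0.2624  0.04  ] [ 0.0549 -0.001   0.2514]
200 307 329 [ 0.5513 -0.2747  0.04  ] [ 0.0421 -0.0013  0.2514]
220 307 329 [ 0.5479 -0.2873  0.04  ] [ 0.029  -0.0013  0.2514]
240 308 328 [ 0.5444 -0.3002  0.04  ] [ 0.0157 -0.0013  0.2515]
260 307 328 [ 0.5405 -0.3134  0.04  ] [ 0.0019 -0.0016  0.2515]
280 307 327 [ 0.5365 -0.3272  0.04  ] [-0.0125 -0.0019  0.2515]
300 307 327 [ 0.5326 -0.3417  0.04  ] [-0.0275 -0.0019  0.2515]
320 307 327 [ 0.5285 -0.357   0.04  ] [-0.0433 -0.002   0.2515]
```

View pics/w2.png

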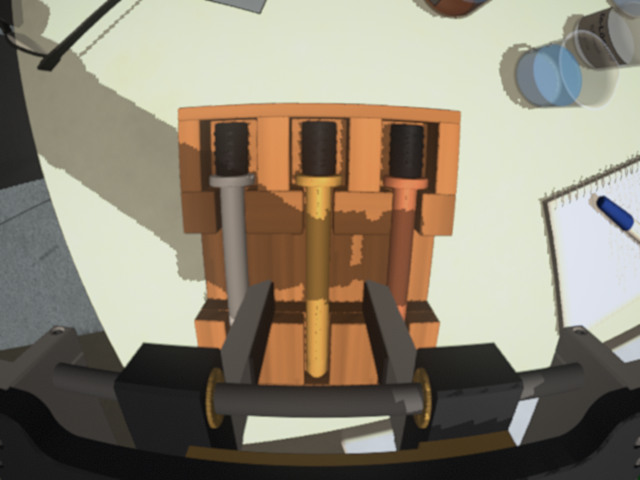

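The second wrist view shows the rod 1 to 2 mm off centre between the fingers, over the notch, so I'll descend and grip.

```bash
python3 -m inch '[[0.002,-0.001,0.03,0.5],[0.002,-0.001,0.055,0.5],[0.002,-0.001,0.07,0.5],[0.002,-0.001,0.0755,0.5],[0.002,-0.001,0.0755,0.5]]' 0 40;  python3 -m inch '[[0,0,0,0],[0,0,0,0],[0,0,0,0],[0,0,0,0],[0,0,0,0]]' -1 40; python3 h.py .5416 -.319 .36 75
```

```text
time: 4.1
eef_pos: [0.5402, -0.3131, 0.2147]
ee_rot: [180.0, 0.0, 74.5]
contact_force: [-0.8, 0.4, 0.5]
width: 0.0472
time: 4.72
eef_pos: [0.5404, -0.313, 0.2147]
ee_rot: [179.9, 0.0, 74.5]
contact_force: [0.4, -0.2, 2.0]
width: 0.0152
t 4.72 at [ 0.5404 -0.313   0.2147] [1.7994e+02 1.0000e-02 7.4480e+01] shift [-0.0055  0.0029 -0.1453] roll -0.52 F [ 0.4 -0.2  2. ] w 0.0152
```

```bash
python3 -m inch '[[0,0,-0.015,0],[0,0,-0.035,0],[0,0,-0.06,0],[0,0,-0.1,0],[0,0,-0.15,0]]' - 55;  python3 -m inch '[[0,0,-0.05,0],[0,0,-0.1,0],[-0.0,0,-0.13,0],[0,0,-0.15,0],[0,0,-0.15,0]]'; python3 h.py .46 0 .52 84; python3 -c "
from h import *
d=snap('wrist','w3');d=snap('side','s3')"
```

```text
time: 5.35
eef_pos: [0.539, -0.3124, 0.3658]
ee_rot: [-179.8, -0.0, 74.4]
contact_force: [1.2, -0.9, -3.2]
width: 0.0144
time: 5.98
eef_pos: [0.5392, -0.3132, 0.5166]
ee_rot: [179.9, 0.0, 74.4]
contact_force: [-0.1, 0.1, -3.2]
width: 0.0148
t 5.97 at [ 0.5392 -0.3132  0.5166] [1.7986e+02 3.0000e-02 7.4420e+01] shift [ 0.2804 -0.1603 -0.0039] roll -9.58 F [-0.1  0.1 -3.2] w 0.0148
```

View pics/w3.png

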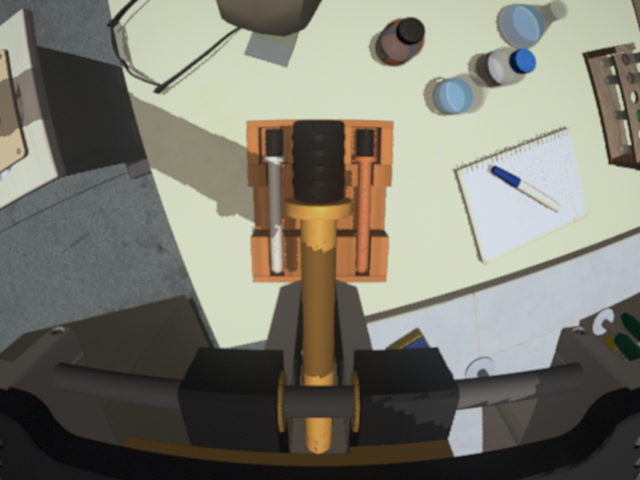

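The rod is held straight, with the head side ahead. Next I move over the timer towards the rig.

```bash
python3 -m inch '[[0.04,-0.025,0,-2],[0.09,-0.055,0,-4],[0.14,-0.085,0,-6],[0.19,-0.115,0,-8],[0.24,-0.14,0,-10]]';  python3 -m inch '[[0.055,-0.003,0,-2],[0.1,-0.006,0,-4],[0.135,-0.006,0,-6],[0.155,-0.006,0,-8.6],[0.155,-0.006,0,-8.6]]'; python3 -c "
from h import *
to(.53,.4866,.40,93.2)
d=snap('wrist','w4');to(.53,.4866,.40,93.2)"
```

```text
time: 6.7
eef_pos: [0.4679, -0.0423, 0.5133]
ee_rot: [-179.8, -0.0, 84.5]
contact_force: [0.5, 0.2, -2.4]
width: 0.0147
time: 7.32
eef_pos: [0.4783, 0.1114, 0.5136]
ee_rot: [-179.9, 0.0, 93.2]
contact_force: [-0.3, 0.4, -2.8]
width: 0.0149
t 7.33 at [0.4783 0.1114 0.5136] [-1.7991e+02  4.0000e-02  9.3200e+01] shift [0.3718 0.0728 0.1132] roll -0.0 F [-0.3  0.4 -2.8] w 0.0149
t 7.38 at [0.4783 0.1098 0.5138] [-1.7992e+02  8.0000e-02  9.3030e+01] shift [0.3737 0.0717 0.1132] roll -0.17 F [ 0.1 -0.2 -2.7] w 0.0147
```

View pics/w4.png

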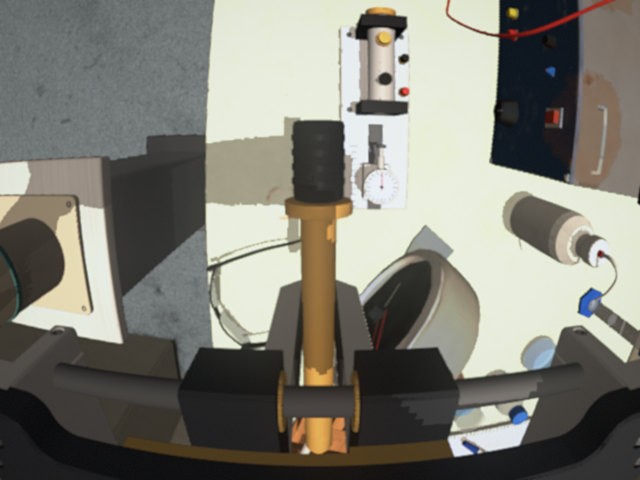

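The wrist view shows the rig's bush at (380,11), the plates at (383,25) and (383,107), and the dial centre at about (381,185). The rod is held straight.

```bash
python3 - <<'E'
from h import *
d=load('w4');t=load('top0');s=load('side0')
h=cv2.cvtColor(d['color'],cv2.COLOR_RGB2HSV).astype(int)
# bush orange rows
for v in range(7,16):
    r=h[v,350:420]; ok=np.where((r[:,0]>=10)&(r[:,0]<=32)&(r[:,1]>120)&(r[:,2]>60))[0]+350
    if len(ok): print(v,ok.min(),ok.max())
# black plates extents
for v in (22,25,28,104,107,110):
    ok=np.where(h[v,340:420,2]<50)[0]+340; print('plate',v,ok.min(),ok.max())
for v in (50,60,90):print('tube',v,h[v,355:410,2].tolist())
print('dial tri',tri(ray(d,381,185,True),ray(t,275.75,260)))
for z in (.06,.079): print('bush',z,plane(d,380.5,10,z,True))
print('plates',plane(d,383,20,.084,True),plane(d,383,102,.084,True),'dial',plane(d,381,185,.07,True))
a=tri(ray(d,383,102,True),ray(t,190+208/4,235+105/4));print('plate tri',a)
print('bush tri',tri(ray(d,380.5,9,True),ray(t,195.3,262.8)))
E
```

```text
8 373 388
9 369 391
10 368 393
11 367 394
12 367 394
13 367 394
14 377 394
15 390 393
plate 22 359 405
plate 25 358 405
plate 28 357 404
plate 104 358 360
plate 107 357 360
plate 110 357 360
tube 50 [239, 240, 241, 233, 203, 179, 173, 175, 172, 173, 175, 170, 143, 113, 112, 128, 145, 160, 173, 185, 194, 201, 207, 212, 219, 222, 225, 228, 229, 229, 226, 222, 222, 220, 215, 207, 196, 182, 169, 180, 223, 238, 239, 237, 237, 237, 237, 237, 238, 238, 237, 235, 229, 220, 223]
tube 60 [238, 239, 240, 231, 192, 171, 172, 173, 173, 171, 173, 174, 154, 114, 109, 131, 147, 161, 175, 187, 196, 203, 209, 215, 219, 222, 226, 229, 230, 229, 226, 223, 222, 221, 216, 208, 196, 183, 171, 185, 230, 242, 232, 162, 112, 71, 29, 13, 17, 22, 29, 40, 73, 133, 200]
tube 90 [237, 238, 240, 240, 230, 191, 171, 168, 167, 167, 169, 169, 156, 124, 117, 136, 153, 166, 180, 192, 202, 211, 218, 222, 227, 230, 231, 232, 231, 229, 226, 224, 222, 221, 215, 205, 194, 182, 167, 179, 224, 240, 232, 179, 137, 109, 110, 158, 214, 231, 231, 230, 229, 227, 225]
dial tri (array([0.54993709, 0.13875998, 0.05622913]), np.float64(0.0003863926022144634))
bush 0.06 [0.53579813 0.35095465 0.06      ]
bush 0.079 [0.53301274 0.34416538 0.079     ]
plates [0.53553263 0.33039323 0.084     ] [0.54036161 0.23521438 0.084     ] dial [0.54767519 0.14060037 0.07      ]
plate tri (array([ 0.55672056,  0.24463266, -0.02977501]), np.float64(0.005822367540894781))
bush tri (array([0.53182232, 0.33760982, 0.09802757]), np.float64(0.00380047681799517))
```

```bash
python3 -m inch '[[0.05,0.01,0,0],[0.1,0.02,0,0],[0.16,0.03,0,0],[0.22,0.04,0,0],[0.28,0.055,0,0]]';  python3 -m inch '[[0.04,0.005,0,0],[0.07,0.012,0.03,0],[0.08,0.015,0.08,0],[0.08,0.015,0.14,0],[0.08,0.015,0.18,0]]'; python3 h.py .5292 .4718 .2585 93.2;  python3 -m inch '[[0,0,0,0]]'; python3 h.py .5292 .4718 .2387 93.2; python3 -c "
from h import *
snap('top','t5');snap('side','s5')
import cv2
t=cv2.imread('pics/t5.png');s=cv2.imread('pics/s5.png')
f=lambda i,x,y,w,h,k:cv2.resize(i[y:y+h,x:x+w],(w*k,h*k),interpolation=cv2.INTER_CUBIC)
o=np.vstack([f(t,100,220,200,75,4),f(s,190,140,200,75,4)]);cv2.imwrite('pics/c5.png',o)"
```

```text
time: 8.0
eef_pos: [0.5196, 0.3927, 0.5145]
ee_rot: [180.0, 0.1, 92.9]
contact_force: [2.0, 0.3, -2.2]
width: 0.0145
time: 8.62
eef_pos: [0.5299, 0.4711, 0.331]
ee_rot: [-179.9, 0.3, 92.9]
contact_force: [0.7, -0.5, -3.0]
width: 0.0142
t 8.62 at [0.5299 0.4711 0.331 ] [-179.87    0.25   92.88] shift [ 0.001  -0.0005  0.0725] roll -0.32 F [ 0.7 -0.5 -3. ] w 0.0142
time: 8.75
eef_pos: [0.5292, 0.4711, 0.3305]
ee_rot: [-179.7, 0.4, 92.9]
contact_force: [0.3, 0.5, -2.0]
width: 0.0148
t 8.75 at [0.5292 0.4711 0.3305] [-179.67    0.38   92.89] shift [0.0013 0.0006 0.0918] roll -0.31 F [ 0.3  0.5 -2. ] w 0.0148
```

View pics/c5.png

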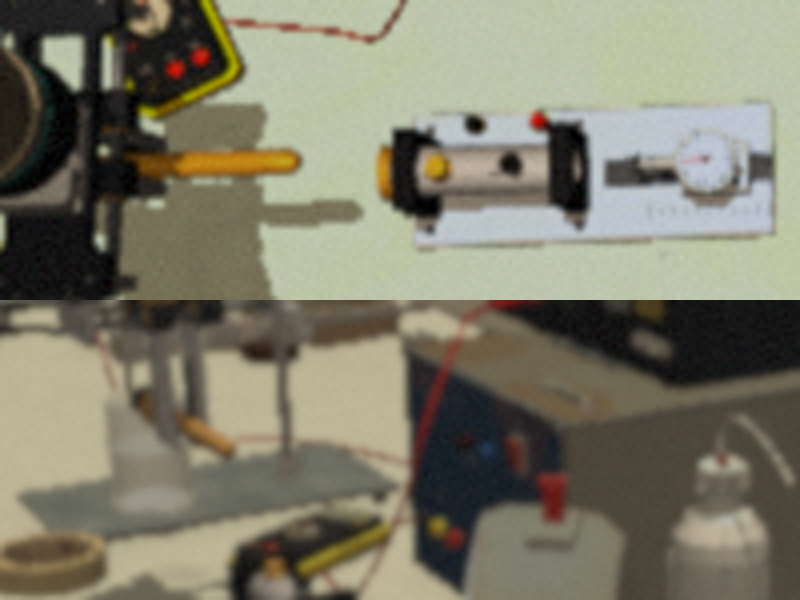

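The crops show the held tip at top (174.8,260.3) and side (248,176.8), level with the mouth's line. I'll check these by triangulation.

```bash
python3 - <<'E'
from h import *
t=load('t5');s=load('s5')
o=manip.observe();print(o['eef_pos'],o['ee_rot'])
tip=tri(ray(t,174.75,260.25),ray(s,248,176.75));print('tip',tip)
z=o['eef_pos'][2]-.1787;print('exp z',z,'plane',plane(t,174.75,260.25,z), 'axis pt', plane(t,140,261.5,z))
print('mouth top view',plane(t,100+377/4,220+172/4,.06),plane(t,100+377/4,220+172/4,.079))
print('base ends', plane(t,204.25,266,.01),plane(t,293.25,263,.01))
E
python3 h.py .5292 .4718 .2387 93.2
```

```text
[0.53062353 0.47282356 0.33566517] [1.79882193e+02 6.18778595e-03 9.29510061e+01]
tip (array([0.53452279, 0.3677299 , 0.15984831]), np.float64(0.005393478772001208))
exp z 0.15696517140678032 plane [0.5322977  0.36958199 0.15696517] axis pt [0.52748991 0.45318466 0.15696517]
mouth top view [0.53692714 0.35033274 0.06      ] [0.53491768 0.34481055 0.079     ]
base ends [0.53464976 0.33719054 0.01      ] [0.54796147 0.0965689  0.01      ]
t 8.85 at [0.5306 0.4728 0.3357] [1.7988e+02 1.0000e-02 9.2950e+01] shift [-0.0009 -0.0017  0.097 ] roll -0.25 F [ 0.6  0.6 -2.1] w 0.0147
```

```bash
python3 -m inch '[[0,-0.002,0.04,-0.25],[0,-0.002,0.07,-0.25],[0,-0.002,0.09,-0.25],[0,-0.002,0.097,-0.25],[0,-0.002,0.097,-0.25]]';  python3 -m inch '[[0,0,0,0],[0,0,0,0]]'; python3 h.py .5293 .4728 .2387 93.2; python3 -c "
from h import *
snap('top','t6');snap('side','s6')
import cv2
to(.5293,.4728,.2387,93.2)
t=cv2.imread('pics/t6.png');s=cv2.imread('pics/s6.png')
f=lambda i,x,y,w,h,k:cv2.resize(i[y:y+h,x:x+w],(w*k,h*k),interpolation=cv2.INTER_CUBIC)
o=np.hstack([f(t,145,235,66,50,6),f(s,220,165,66,50,6)]);cv2.imwrite('pics/c6.png',o)"
```

```text
time: 9.48
eef_pos: [0.5276, 0.474, 0.2383]
ee_rot: [179.9, -0.0, 93.3]
contact_force: [-0.5, -1.0, -1.4]
width: 0.0148
time: 9.72
eef_pos: [0.5274, 0.4741, 0.2384]
ee_rot: [179.9, -0.1, 93.3]
contact_force: [-0.3, -0.8, -2.3]
width: 0.0147
t 9.72 at [0.5274 0.4741 0.2384] [ 1.7992e+02 -6.0000e-02  9.3320e+01] shift [-0.0014  0.0019 -0.0003] roll 0.12 F [-0.3 -0.8 -2.3] w 0.0147
t 9.82 at [0.5272 0.474  0.238 ] [ 1.7996e+02 -4.0000e-02  9.3320e+01] shift [-0.0013  0.002  -0.0007] roll 0.12 F [ 0.4 -0.9 -2.9] w 0.0147
```

View pics/c6.png

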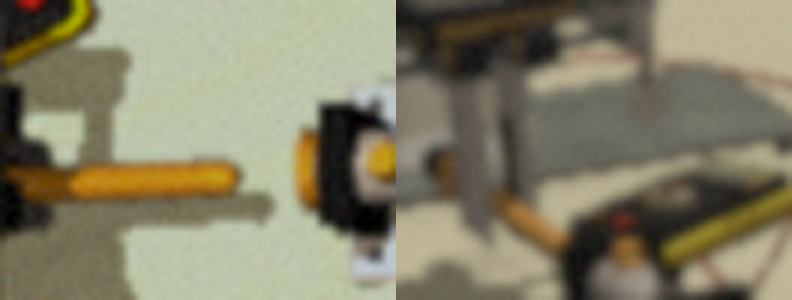

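The top crop shows the rod line about 2 mm low of the bush centre, which matches my computed +2 mm in tool y. I'll correct that and insert slowly.

```bash
python3 -m inch '[[0,0.002,-0.0005,0.1],[-0.006,0.002,-0.0005,0.1],[-0.014,0.002,-0.0005,0.1],[-0.022,0.002,-0.0005,0.1],[-0.03,0.002,-0.0005,0.1]]';  python3 -m inch '[[-0.005,0,0,0],[-0.01,0,0,0],[-0.015,0,0,0],[-0.02,0,0,0],[-0.025,0,0,0]]'; python3 h.py .5293 .4728 .2387 93.2
```

```text
time: 10.45
eef_pos: [0.5309, 0.4431, 0.2379]
ee_rot: [-180.0, 0.0, 93.2]
contact_force: [0.2, 0.4, -3.1]
width: 0.0146
time: 11.08
eef_pos: [0.5322, 0.4188, 0.2379]
ee_rot: [180.0, -0.0, 93.2]
contact_force: [1.4, -0.2, -2.3]
width: 0.0149
t 11.07 at [0.5322 0.4188 0.2379] [ 1.7999e+02 -1.0000e-02  9.3230e+01] shift [ 0.054   0.0002 -0.0008] roll 0.03 F [ 1.4 -0.2 -2.3] w 0.0149
```

```bash
python3 -m inch '[[-0.005,0,0,0],[-0.01,0,0,0],[-0.015,0,0,0],[-0.02,0,0,0],[-0.025,0,0,0]]'; python3 -m inch '[[-0.005,0,0,0],[-0.01,0,0,0],[-0.015,0,0,0],[-0.02,0,0,0],[-0.025,0,0,0]]' ; python3 h.py .5293 .3695 .2387 93.2
```

```text
time: 11.7
eef_pos: [0.5333, 0.3963, 0.2384]
ee_rot: [179.9, -0.3, 93.3]
contact_force: [0.3, 5.7, -3.0]
width: 0.0149
time: 12.32
eef_pos: [0.535, 0.3692, 0.2379]
ee_rot: [180.0, -0.0, 93.2]
contact_force: [0.6, 4.3, -4.8]
width: 0.0149
t 12.32 at [0.535  0.3692 0.2379] [ 1.7998e+02 -3.0000e-02  9.3240e+01] shift [ 0.0007 -0.0057 -0.0008] roll 0.04 F [ 0.6  4.3 -4.8] w 0.0149
```

```bash
python3 -m inch '[[0,0,0,0],[0,0,0,0],[0,0,0,0],[0,0,0,0],[0,0,0,0]]' 0 40; python3 -m inch '[[0,0,-0.03,0],[0,0,-0.06,0],[0.02,0,-0.085,0],[0.045,0,-0.09,0],[0.07,0,-0.09,0]]' ;python3 -m inch '[[0,0,0,0],[0,0,0,0]]'; python3 -c "
from h import *
snap('top','t7');snap('side','s7');snap('wrist','w7');to(.535,.3692,.2379,93.2)
import cv2
t=cv2.imread('pics/t7.png');s=cv2.imread('pics/s7.png');w=cv2.imread('pics/w7.png')
f=lambda i,x,y,w,h,k:cv2.resize(i[y:y+h,x:x+w],(w*k,h*k),interpolation=cv2.INTER_CUBIC)
o=np.vstack([np.hstack([f(t,145,235,66,50,6),f(s,220,165,66,50,6)]),f(w,122,90,396,150,2)]);cv2.imwrite('pics/c7.png',o)"
```

```text
time: 12.95
eef_pos: [0.535, 0.3691, 0.2379]
ee_rot: [-180.0, 0.0, 93.2]
contact_force: [-0.2, -0.6, 0.2]
width: 0.0467
time: 13.58
eef_pos: [0.5311, 0.4398, 0.3289]
ee_rot: [179.9, -0.1, 93.2]
contact_force: [0.6, 0.1, 0.6]
width: 0.0471
time: 13.82
eef_pos: [0.5313, 0.4377, 0.3275]
ee_rot: [-180.0, 0.1, 93.2]
contact_force: [0.6, 0.3, 0.2]
width: 0.0472
t 13.97 at [0.5316 0.4375 0.3278] [-1.7999e+02  6.0000e-02  9.3110e+01] shift [-0.0683 -0.0003  0.09  ] roll -0.09 F [-0.1 -0.  -0. ] w 0.047
```

View pics/c7.png

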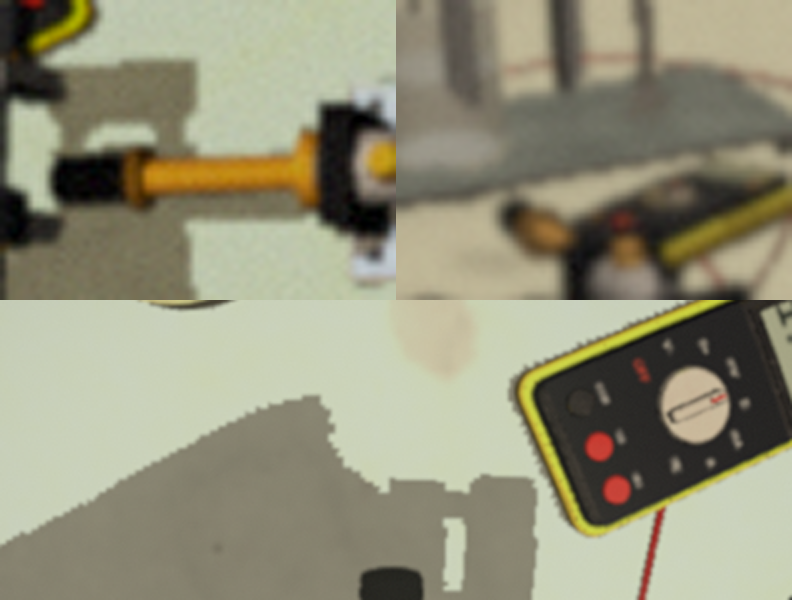

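The crops show the rod lying free in the mouth, its collar about 70 mm out and its black head centred between the open fingers. Next I take the head.

```bash
python3 -m inch '[[0.001,0,0.03,0],[0.001,0,0.06,0],[0.001,0,0.08,0],[0.001,0,0.0915,0],[0.001,0,0.0915,0]]' 0; python3 -m inch '[[0,0,0,0],[0,0,0,0],[0,0,0,0],[0,0,0,0],[0,0,0,0]]' -1 45; python3 h.py .5293 .3695 .2387 93.2
```

```text
time: 14.6
eef_pos: [0.531, 0.4397, 0.2358]
ee_rot: [-180.0, 0.0, 93.2]
contact_force: [-0.5, -0.5, 0.6]
width: 0.0468
time: 15.22
eef_pos: [0.5311, 0.4402, 0.2366]
ee_rot: [180.0, -0.0, 93.2]
contact_force: [0.9, 0.4, 0.7]
width: 0.021
t 15.22 at [0.5311 0.4402 0.2366] [ 1.7996e+02 -3.0000e-02  9.3230e+01] shift [-0.0705 -0.0058 -0.0021] roll 0.03 F [0.9 0.4 0.7] w 0.021
```

```bash
python3 -m inch '[[-0.002,0,-0.001,0],[-0.008,0,-0.002,0],[-0.014,0,-0.002,0],[-0.02,0,-0.002,0],[-0.026,0,-0.002,0]]'; python3 -m inch '[[-0.006,0,0,0],[-0.012,0,0,0],[-0.018,0,0,0],[-0.023,0,0,0],[-0.028,0,0,0]]' ; python3 h.py .535 .3695 .2387 93.2
```

```text
time: 15.85
eef_pos: [0.5318, 0.4158, 0.2382]
ee_rot: [180.0, -0.2, 93.3]
contact_force: [0.6, 5.1, -3.7]
width: 0.0206
time: 16.48
eef_pos: [0.5334, 0.3877, 0.238]
ee_rot: [180.0, -0.2, 93.3]
contact_force: [0.5, 5.8, -3.4]
width: 0.0209
t 16.48 at [0.5334 0.3877 0.238 ] [ 1.800e+02 -1.600e-01  9.331e+01] shift [-0.0183  0.0005 -0.0007] roll 0.11 F [ 0.5  5.8 -3.4] w 0.0209
```

```bash
python3 -m inch '[[-0.003,0,0,0],[-0.006,0,0,0],[-0.008,0,0,0],[-0.01,0,0,0],[-0.012,0,0,0]]'; python3 -m inch '[[-0.001,0,0,0],[-0.002,0,0,0],[-0.003,0,0,0],[-0.004,0,0,0],[-0.005,0,0,0]]'  ; python3 h.py .535 .3695 .2387 93.2
```

```text
time: 17.1
eef_pos: [0.5346, 0.374, 0.2382]
ee_rot: [-180.0, 0.0, 93.2]
contact_force: [-0.1, 4.5, -4.4]
width: 0.0212
time: 17.73
eef_pos: [0.5346, 0.3712, 0.2383]
ee_rot: [180.0, -0.2, 93.3]
contact_force: [0.3, 9.9, -7.3]
width: 0.0208
t 17.73 at [0.5346 0.3712 0.2383] [179.96  -0.21  93.28] shift [-0.0017  0.0003 -0.0004] roll 0.08 F [ 0.3  9.9 -7.3] w 0.0208
```

```bash
python3 -m inch '[[-0.001,0,0,0],[-0.002,0,0,0],[-0.003,0,0,0],[-0.003,0,0,0]]';  python3 h.py .535 .3695 .2387 93.2;  python3 -m inch '[[-0.001,0,0,0],[-0.002,0,0,0],[-0.003,0,0,0],[-0.003,0,0,0]]'; python3 h.py .535 .3695 .2387 93.2
```

```text
time: 18.23
eef_pos: [0.5344, 0.3705, 0.2383]
ee_rot: [179.9, -0.4, 93.4]
contact_force: [0.4, 13.8, -9.9]
width: 0.0211
t 18.23 at [0.5344 0.3705 0.2383] [179.9   -0.41  93.36] shift [-0.001   0.0005 -0.0004] roll 0.16 F [ 0.4 13.8 -9.9] w 0.0211
time: 18.73
eef_pos: [0.5343, 0.3698, 0.2384]
ee_rot: [179.8, -0.6, 93.4]
contact_force: [0.2, 18.1, -10.9]
width: 0.0211
t 18.73 at [0.5343 0.3698 0.2384] [179.84  -0.62  93.44] shift [-0.0003  0.0007 -0.0003] roll 0.24 F [  0.2  18.1 -10.9] w 0.0211
```

```bash
python3 -c "
from h import *
snap('top','t8');snap('side','s8')
import cv2
t=cv2.imread('pics/t8.png');s=cv2.imread('pics/s8.png')
f=lambda i,x,y,w,h,k:cv2.resize(i[y:y+h,x:x+w],(w*k,h*k),interpolation=cv2.INTER_CUBIC)
o=np.hstack([f(t,165,235,133,50,6)[:,:798]]);o=np.vstack([o,f(s,230,180,133,50,6)]);cv2.imwrite('pics/c8.png',o)"
```

```text
(no output)
```

View pics/c8.png

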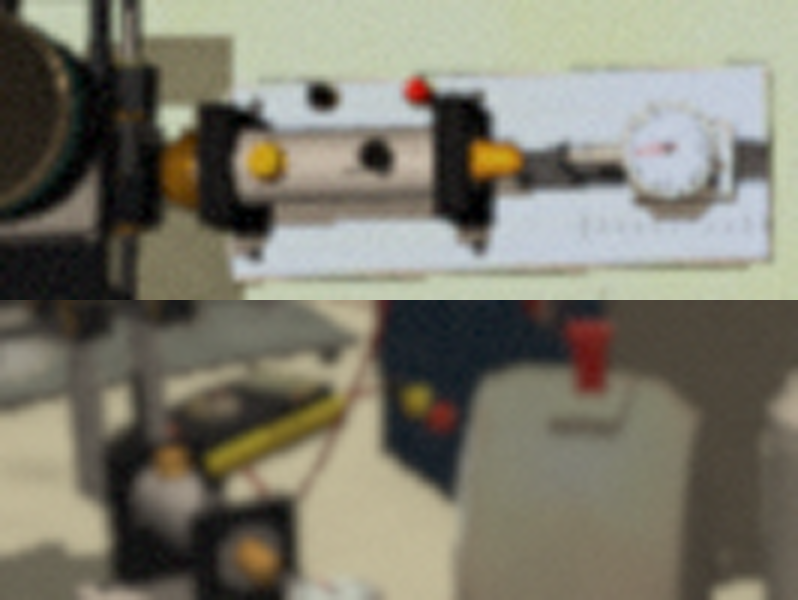

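The top crop shows the tip about 20 mm out of the far end and the collar against the bush. I'll give one firmer push, then relax, release and lift.

```bash
python3 -m inch '[[-0.001,0,0,0],[-0.003,0,0,0],[-0.005,0,0,0],[-0.005,0,0,0],[-0.005,0,0,0]]' - 60; python3 h.py .535 .3695 .2387 93.2; python3 -m inch '[[0.004,0,0,0],[0.008,0,0,0],[0.01,0,0,0],[0.01,0,0,0]]'; python3 -m inch '[[0,0,0,0],[0,0,0,0],[0,0,0,0],[0,0,0,0]]' 0; python3 h.py .535 .3695 .2387 93.2
```

```text
time: 19.45
eef_pos: [0.5341, 0.3686, 0.2385]
ee_rot: [179.7, -1.0, 93.6]
contact_force: [1.1, 26.3, -14.7]
width: 0.0209
t 19.45 at [0.5341 0.3686 0.2385] [179.74  -0.96  93.56] shift [ 0.0009  0.001  -0.0002] roll 0.36 F [  1.1  26.3 -14.7] w 0.0209
time: 19.95
eef_pos: [0.5345, 0.371, 0.2384]
ee_rot: [179.9, -0.3, 93.3]
contact_force: [-0.3, 10.0, -6.8]
width: 0.0206
time: 20.45
eef_pos: [0.5353, 0.3674, 0.2385]
ee_rot: [180.0, 0.0, 93.2]
contact_force: [0.6, 0.3, 0.8]
width: 0.0472
t 20.45 at [0.5353 0.3674 0.2385] [1.7999e+02 4.0000e-02 9.3180e+01] shift [ 0.0021 -0.0002 -0.0002] roll -0.02 F [0.6 0.3 0.8] w 0.0472
```

```bash
python3 -m inch '[[0,0,-0.04,0],[0,0,-0.08,0],[0,0,-0.1,0],[-0.04,0,-0.1,0],[-0.1,0,-0.1,0]]'; python3 -m inch '[[-0.06,0,0,0],[-0.1,0,0,0],[-0.125,0,0,0],[-0.125,0,0,0],[-0.125,0,0,0]]' 0.4; cat > g.py <<'E'
from h import *
import sys
n=sys.argv[1]; d=snap('wrist',n); t=snap('top',n+'t'); o=manip.observe(); M=R.from_euler('xyz',o['ee_rot'],degrees=True).as_matrix()
def blobs(c,lo,hi,box,mn):
    h=cv2.cvtColor(c,cv2.COLOR_RGB2HSV); m=cv2.inRange(h,np.array(lo),np.array(hi)); k=np.zeros_like(m); x0,x1,y0,y1=box; k[y0:y1,x0:x1]=m[y0:y1,x0:x1]
    N,l,st,ce=cv2.connectedComponentsWithStats(k)
    return [(st[i].tolist(),ce[i].round(1).tolist(),np.argwhere(l==i)[:,::-1]) for i in range(1,N) if st[i,4]>=mn]
for lo,hi in (((0,90,90),(9,255,255)),((171,90,90),(179,255,255))):
    for st,c,p in blobs(d['color'],lo,hi,(250,390,200,420),6):
        q=p-p.mean(0); v=np.linalg.svd(q,full_matrices=0)[2][0]; print('red',st,c,v.round(2))
tip=[b[:2] for b in blobs(t['color'],(15,120,60),(32,255,255),(235,275,250,270),6)]; print('top brass tip',tip)
g=cv2.cvtColor(t['color'],cv2.COLOR_RGB2HSV); m=cv2.inRange(t['color'],np.array((215,215,215)),np.array((255,255,255)))
print('eef',o['eef_pos'].round(4),'yaw',o['ee_rot'][2].round(2),'F',o['contact_force'].round(1),'w',o['width'],'t',o['time'])
E
python3 g.py g1; python3 h.py .548 .139 .24 93.2
```

```text
time: 21.08
eef_pos: [0.5403, 0.2689, 0.3386]
ee_rot: [179.9, -0.1, 93.5]
contact_force: [0.6, -0.7, 0.1]
width: 0.0471
time: 21.7
eef_pos: [0.5476, 0.1448, 0.3383]
ee_rot: [-180.0, -0.1, 93.3]
contact_force: [-0.6, -0.1, 0.2]
width: 0.0657
red [319, 245, 2, 18, 35] [319.5, 253.3] [0. 1.]
top brass tip []
eef [0.5475 0.1453 0.3382] yaw 93.37 F [-0.2 -0.3 -0.4] w 0.065590438605108 t 21.8
t 21.8 at [0.5475 0.1453 0.3382] [-1.7999e+02 -5.0000e-02  9.3370e+01] shift [-0.0064  0.0002  0.0982] roll 0.17 F [-0.2 -0.3 -0.4] w 0.0656
```

View pics/g1.png

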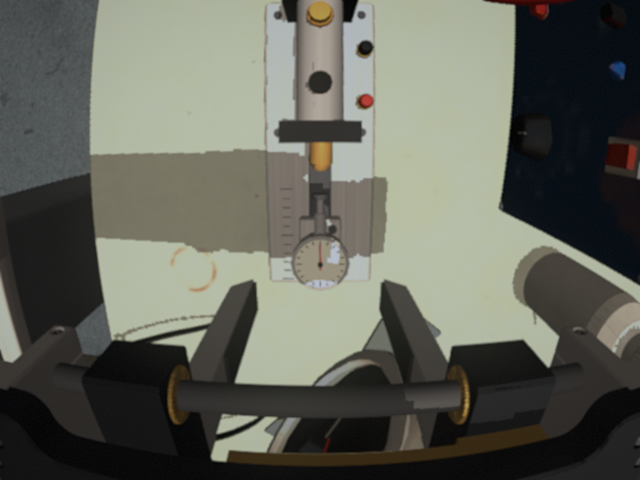

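The wrist view shows the dial at (320,262) with its needle straight up (0), the foot at about (320,196), and the rod tip at (321,170). Everything lies in line between the fingers.

```bash
python3 - <<'E'
from h import *
d=load('g1'); o=manip.observe(); M=R.from_euler('xyz',o['ee_rot'],degrees=True).as_matrix()
for n,u,v,z in (('dial',320,262,.07),('foot',320,197,.06),('foot2',320,193,.06),('tip',321,170,.06),('plate',320,142,.076),('collar?',320,13,.06)):
    p=plane(d,u,v,z,True); print(n,p.round(4),(M.T@(p-o['eef_pos'])).round(4))
c=d['color'][:,:,:].astype(int)
for v in range(160,212,2): print(v,c[v,317:324].mean(0).astype(int).tolist(),end=' ')
E
```

```text
dial [0.548  0.1399 0.07  ] [-0.0057  0.0003  0.2682]
foot [0.5454 0.1848 0.06  ] [0.0393 0.0003 0.2782]
foot2 [0.5453 0.1877 0.06  ] [0.0422 0.0003 0.2782]
tip [0.545 0.204 0.06 ] [0.0584 0.001  0.2783]
plate [0.5431 0.2238 0.076 ] [7.840e-02 2.000e-04 2.623e-01]
collar? [0.5378 0.3162 0.06  ] [0.1709 0.0004 0.2783]
160 [178, 138, 71] 162 [178, 137, 70] 164 [177, 133, 69] 166 [174, 128, 66] 168 [166, 122, 64] 170 [133, 104, 69] 172 [89, 85, 81] 174 [87, 85, 82] 176 [87, 85, 82] 178 [87, 84, 82] 180 [87, 85, 82] 182 [82, 80, 77] 184 [59, 57, 55] 186 [58, 56, 54] 188 [55, 54, 51] 190 [53, 51, 49] 192 [45, 44, 41] 194 [54, 52, 50] 196 [80, 78, 75] 198 [79, 76, 74] 200 [87, 82, 78] 202 [93, 88, 82] 204 [93, 88, 83] 206 [93, 89, 83] 208 [94, 88, 83] 210 [94, 89, 83]
```

```bash
python3 -m inch '[[-0.006,0,0.03,0],[-0.006,0,0.06,0],[-0.006,0,0.085,0],[-0.006,0,0.098,0],[-0.006,0,0.098,0]]'; python3 -m inch '[[0,0,0,0],[0,0,0,0],[0,0,0,0],[0,0,0,0],[0,0,0,0]]' -1 15; python3 h.py .548 .159 .24 93.2
```

```text
time: 22.42
eef_pos: [0.5478, 0.1382, 0.2397]
ee_rot: [-179.9, 0.0, 93.3]
contact_force: [0.3, -0.1, -0.1]
width: 0.0662
time: 23.05
eef_pos: [0.5488, 0.1376, 0.2411]
ee_rot: [179.9, -0.0, 93.2]
contact_force: [2.2, 0.6, 4.6]
width: 0.0409
t 23.05 at [0.5488 0.1376 0.2411] [ 1.7986e+02 -3.0000e-02  9.3220e+01] shift [0.0214 0.0004 0.0011] roll 0.02 F [2.2 0.6 4.6] w 0.0409
```

```bash
python3 -m inch '[[0.003,0,0,0],[0.007,0,0,0],[0.011,0,0,0],[0.015,0,0,0],[0.018,0,0,0]]'; python3 -m inch '[[0,0,0,0],[0,0,0,0]]'; python3 g.py g2
```

```text
time: 23.68
eef_pos: [0.5479, 0.1538, 0.241]
ee_rot: [179.9, 0.1, 93.1]
contact_force: [2.2, -4.4, 6.3]
width: 0.0408
time: 23.92
eef_pos: [0.5478, 0.1543, 0.241]
ee_rot: [179.9, 0.1, 93.2]
contact_force: [0.6, -2.3, 7.1]
width: 0.0405
red [317, 293, 3, 26, 76] [318.0, 305.8] [0.01 1.  ]
red [318, 327, 2, 3, 6] [318.5, 328.0] [0. 1.]
top brass tip []
eef [0.5478 0.1542 0.241 ] yaw 93.16 F [ 1.6 -2.6  5.5] w 0.04054770323364742 t 24.025
```

```bash
python3 -m inch '[[0.001,0,0,0],[0.002,0,0,0],[0.003,0,0,0],[0.003,0,0,0],[0.003,0,0,0]]'; python3 g.py g3
```

```text
time: 24.65
eef_pos: [0.5477, 0.1564, 0.241]
ee_rot: [179.9, 0.1, 93.1]
contact_force: [1.7, -4.9, 6.8]
width: 0.0405
red [322, 306, 25, 16, 72] [333.9, 313.5] [-0.87  0.49]
red [311, 324, 5, 4, 12] [312.8, 325.3] [-0.93  0.37]
top brass tip []
eef [0.5477 0.1564 0.2411] yaw 93.12 F [ 2.4 -4.6  6.8] w 0.040529173469799194 t 24.75
```

```bash
python3 - <<'E'
import cv2,numpy as np
a=cv2.imread('pics/g2.png')[130:370,260:380];b=cv2.imread('pics/g3.png')[130:370,260:380]
cv2.imwrite('pics/cg.png',cv2.resize(np.hstack([a,b]),None,fx=2.5,fy=2.5,interpolation=2))
E
```

```text
(no output)
```

View pics/cg.png

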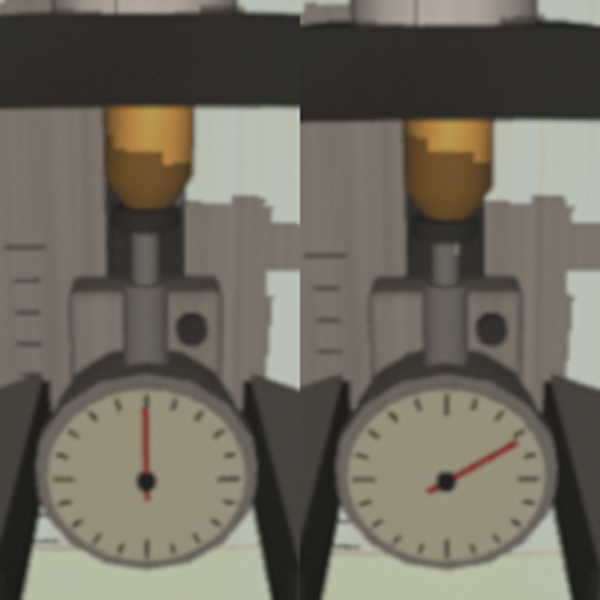

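The crops show the needle at 0 first, then at about 61° clockwise (about 1.9 mm), so it needs about 3 mm more.

```bash
python3 -m inch '[[0.001,0,0,0],[0.002,0,0,0],[0.003,0,0,0],[0.003,0,0,0],[0.003,0,0,0]]'; python3 g.py g4; python3 -m inch '[[0,0,0,0],[0,0,0,0],[0,0,0,0],[0,0,0,0]]' 0.4; python3 -m inch '[[0,0,-0.03,0],[0,0,-0.06,0],[0,0,-0.09,0],[0,0,-0.1,0],[0,0,-0.1,0]]';python3 -m inch '[[0,0,0,0],[0,0,0,0]]'; python3 g.py g5
```

```text
time: 25.38
eef_pos: [0.5476, 0.1592, 0.241]
ee_rot: [179.9, 0.2, 93.1]
contact_force: [1.5, -5.4, 6.2]
width: 0.0409
red [313, 316, 4, 5, 12] [314.8, 317.7] [0.43 0.9 ]
red [320, 326, 15, 20, 63] [327.2, 335.3] [0.58 0.81]
top brass tip []
eef [0.5475 0.1593 0.241 ] yaw 93.12 F [ 1.9 -5.   5.8] w 0.04062604823429118 t 25.475
time: 25.98
eef_pos: [0.5464, 0.1617, 0.2401]
ee_rot: [-179.9, -0.0, 93.2]
contact_force: [0.2, 0.5, -0.6]
width: 0.0658
time: 26.6
eef_pos: [0.5466, 0.1616, 0.3404]
ee_rot: [180.0, -0.0, 93.2]
contact_force: [1.0, 0.1, -0.2]
width: 0.0656
time: 26.85
eef_pos: [0.5463, 0.1614, 0.3392]
ee_rot: [-179.9, 0.0, 93.2]
contact_force: [0.6, 0.4, -0.1]
width: 0.0656
red [323, 260, 9, 14, 25] [326.7, 266.8] [0.51 0.86]
top brass tip []
eef [0.5465 0.1614 0.3396] yaw 93.21 F [ 0.5  0.2 -0.1] w 0.06580534890545488 t 26.95
```

```bash
python3 - <<'E'
from h import *
for n in ('g5t','t8','t7'):
    c=load(n)['color']; h=cv2.cvtColor(c,cv2.COLOR_RGB2HSV)
    print(n,'collar/bush row262:',[tuple(map(int,x)) for x in h[262,176:202]] if n=='g5t' else '')
    m=cv2.inRange(h,np.array((10,100,60)),np.array((32,255,255)))
    for r in (258,262,266): print(r,'left',np.where(m[r,160:205])[0]+160,'right',np.where(m[r,235:265])[0]+235)
E
```

```text
g5t collar/bush row262: [(40, 31, 197), (40, 33, 202), (39, 32, 192), (39, 35, 146), (39, 42, 61), (130, 40, 19), (128, 60, 17), (165, 36, 14), (26, 81, 22), (23, 39, 26), (9, 99, 18), (120, 60, 17), (10, 85, 18), (15, 113, 18), (6, 111, 23), (19, 190, 67), (19, 183, 121), (19, 119, 116), (21, 98, 112), (17, 93, 118), (20, 97, 124), (20, 100, 128), (19, 92, 133), (18, 96, 138), (19, 98, 138), (18, 97, 140)]
258 left [193 194 197 203] right [235 236 241 243 244]
262 left [191 192 193 197 202 203] right [236 239 243 245 251 252 253]
266 left [192 193 195 199 203 204] right [239 240 242 243 244 245]
t8 collar/bush row262: 
258 left [174 194 195 196 197] right [244 245 246]
262 left [171 192 193 194 195 196 197] right [243 244 245 246 247 248 249 250 251 252]
266 left [167 192 193 194 195 196 197] right []
t7 collar/bush row262: 
258 left [195 196 197] right []
262 left [166 167 168 169 170 171 172 173 174 175 176 177 178 179 180 181 182 183
 184 185 186 187 188 189 190 191 192 193 194 195 196 197] right []
266 left [166 167 168 169 170 171 172 173 174 175 176 177 178 179 180 181 182 183
 184 185 186 187 188 189 190 191 192 193 194 195 196 197] right []
```

```bash
python3 -m inch '[[0,0,-0.02,0],[0,0,-0.03,0],[0,0,-0.03,0]]'; python3 -c "
from h import *
print(manip.job_done())"
```

```text
time: 27.32
eef_pos: [0.5469, 0.1615, 0.3708]
ee_rot: [179.9, -0.0, 93.2]
contact_force: [0.3, -0.6, 0.4]
width: 0.0658
the job is handed in; nothing more can be done
None
```

The brass rod is home in the jacket, the gauge is pressed in by about half its travel, and I handed the job in at 27.3 s. No verdict was reported.

**What I did:** I lifted the rod from the notch, slid it about 70 mm into the jacket by its shank and let it go. I then took it by its black head and pushed it in until it stopped. The push force rose to 26 N with almost no movement, which fits the hard stop. Last, I pinched the dial gauge and slid it towards the rod's tip in three moves, checking the needle after each, then released it and lifted clear.

**Last checks:**
- **Gauge:** after release the needle stood at about 147–150° clockwise, which is about 4.5 mm of press.
- **Rod:** in the last top picture its collar and tip were at the same pixels as when I had pushed it home, to about one pixel (2.6 mm). Pixels alone can't confirm the 2 mm limit; the hard stop is the better evidence.
- **Contact:** the hand was clear and the wrist force was about zero.

**What disagreed or went unchecked:**
- Camera estimates of the mouth's distance differed by about 6 mm, so I relied on the felt stop.
- The two-view heights were rough; the worst, at the collar, came out well over 10 mm high. I took the mouth's height from the text, and the rod went in with little force.
- I did not re-measure the other two rods, the bottle or the beaker at the end. The arm felt no unexpected contact.
- I viewed 13 pictures, three over the budget of 10.

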